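# Slide the check weight home on a pharmacy balance

### The job

Take the round steel check weight off its wooden stand and lay it flat between the rails of the balance's lane, at the open end away from the screen. Then, keeping it down on the lane floor and never carrying it over the rest of the lane, slide it gently by feel towards the screen until it drops into the shallow pocket in the lane floor, and leave it lying flat and fully home. The balance is delicate, so never press or shove hard against it, and leave the jar, the tray and the carton where they are.

Things in the scene. Friction and masses are not known exactly. Their poses are not given: they have to be found in the camera images.
- weight_center (a point): Check weight: a plain flat steel disc, 36 mm in diameter, 12 mm thick, about 100 g. This point is its centre, half-way up; its z axis is the disc's axis. It starts lying flat in a 3 mm deep recess in the wooden stand, so 9 mm of it stands proud.
- stand: Square wooden stand for the weight, 70 x 70 x 16 mm, fixed to the table; origin at the centre of its underside. The recess, 38 mm wide and 3 mm deep, is in the middle of its top.
- balance: Grey electronic balance with a white screen housing, 380 mm long (x axis) by 130 mm wide, fixed; origin at the centre of its underside. A level lane runs along its x axis on its top, centred on y = 0: a steel floor 50 mm above the origin between rails 38.5 mm apart inside, 14 mm wide and 4 mm above the floor, from x = -130 (open end) to +115 mm. It stands at most 30 N in all from weight and robot.
- landing (a point): Middle of the landing, on the lane floor, on the lane's centre line, at the open end away from the screen (x = -80 mm in the balance's frame). The landing reaches 35 mm either way along the lane. On the lane floor the weight's centre is 6 mm above this height. Same axes as the balance: x points along the lane to the screen.
- search (a point): Middle of the stretch, 70 mm long along x, in which the pocket's centre lies, at lane floor height (x = +35 mm in the balance's frame). The one pocket is round, 39.5 mm wide, 5 mm deep, flat-bottomed, on the centre line; it is in a floor strip clamped elsewhere each time, so its place is not measured. Fully home, the weight's centre is 1 mm above this height.
- lane_end (a point): Screen end of the lane, at floor height on the centre line (x = +115 mm): here the screen housing begins, 24 mm above the floor, 130 mm wide, 75 mm long. Pushed slowly, the weight drops into the pocket by itself, 7 mm of it still showing, and is stopped by the pocket's rigid wall: pushing on then raises the force at once.
- jar_center (a point): Bystander: an amber jar with a white cap, 60 mm in diameter and 85 mm tall, about 150 g; this point is its centre.
- tray: Bystander: a low blue counting tray with tablets, 80 x 130 x 18 mm; origin at the centre of its underside.
- carton: Bystander: a pink and white medicine carton, 50 x 100 x 35 mm; origin at the centre of its underside.
Mind the look-alikes: they are no part of the job. Of the things like the part that bears weight_center, leave any that is blue; of the rest the smaller one is meant.

How it is judged:
On the way, in this order (a step that is already met when the one before it is completed fails the run):
1. the weight lies flat on the lane floor between the rails, on the landing at the open end (x of weight_center in the frame of balance between -0.12 and -0.04 m and y of weight_center in the frame of balance between -0.005 and 0.005 m and z of weight_center in the frame of balance between 0.054 and 0.058 m and angle between weight_center's own z axis and vertical below 0.07 rad), for 0.2 s.
2. the weight has dropped into the pocket and lies flat on its bottom (x of weight_center in the frame of balance between -0.015 and 0.085 m and y of weight_center in the frame of balance between -0.006 and 0.006 m and z of weight_center in the frame of balance between 0.0485 and 0.053 m and angle between weight_center's own z axis and vertical below 0.07 rad), for 0.2 s.
At the end, for the whole second after the job is handed in: The weight lies at rest in the pocket: its centre 48.5 to 53 mm above the balance's origin (home is 51 mm), within 6 mm of the lane's centre line and between x = -15 and +85 mm along the balance, its axis within 0.07 rad of vertical (all of step 2 and linear speed of weight below 0.01 m/s); the robot touches nothing.
It fails at once if the weight is lifted or carried over the lane beyond the landing (its centre more than 12 mm above its sliding height there) (x of weight_center in the frame of balance between -0.03 and 0.115 m and y of weight_center in the frame of balance between -0.04 and 0.04 m and z of weight_center in the frame of balance above 0.068 m).
It fails at once if the balance is pushed or pressed with more than 30 N (contact force between balance and anything else above 30 N).
It fails at once if the jar, the tray or the carton is moved more than 15 mm (distance of any of jar_center, tray, carton from where it was at the start of the episode above 0.015 m).
It also fails if it takes over 59 s, if anything falls off the work surface, if the arm or the gripper's body presses on something with over 40 N, if the wrist force passes 120 N, or if a joint passes its speed limit or range.

### The arm

A 6-joint arm with a two-finger parallel gripper is mounted at the origin on the work surface. World frame = base frame: x ahead of the robot, y to its left, z up, the work surface at z = 0. Lengths are in m, angles in rad, forces in N, time in s.
With the tool pointing down it reaches from about 0.375 to 0.9 m from the base axis. Payload 3.1 kg.
Tool frame: the origin (TCP) lies midway between the tips of the shut fingers; the grasp point (between the pads) lies 19 mm behind it; z points along the fingers, y is the direction in which the jaws open and shut (so a half turn about z gives the same grasp; the last joint's range is limited). The gripper opens to 87 mm and grips with 3 to 60 N. Pads are 19 mm wide; open, the fingers measure 117 mm over their backs; the gripper's body (75 mm by 190 mm) begins 51 mm behind the grasp point.
Start: joints at [-1.371, 0.527, 1.433, -0, 1.181, -0.178], TCP at [0.231, -0.581, 0.223] pointing down, gripper open.
Joint ranges: [-3.08, 3.08], [-0.75, 2.2], [0.22, 2.44], [-1.43, 4.57], [0, 2.65], [-2.85, 2.85]. Speed limits (rad/s): [2.79, 2.79, 3.14, 3.14, 3.14, 3.14].

### API

Orientations are given as a unit quaternion [x, y, z, w].
In Python, from rig import robot gives the robot as it stands.
- The arm moves only by the tool move_arm, never from a script. Its argument "rows" is one flat list of numbers, 7 for each row, row after row: the shift along the world's x, y, z in mm, then the turn, a rotation vector about the world's x, y, z in rad, then the closure, from 0 (fully open) to 1 (shut). A call has 1 to 12 rows; each row shifts and turns the commanded pose from where the row before left it; what a row does not reach is not made up. A row lasts 1/10 s, in which the tool goes at most 50 mm and 8.59 degrees, less where a joint would pass 70% of its speed; a pose out of reach is approached as far as the arm can. A call with a gripper value outside its range is refused whole. The fingers move at their own pace and stop on an object; "grip_force" is the grip in N (left out, the last holds). Time passes only in rows, so rows that do not move let the fingers close. It gives the time, the measured TCP pose, the force and the opening at its end, in the units of the state.
- robot.get_obs(): the state, without advancing time (a new reading comes with each control period).
- robot.camera(name): name is "scene" or "top" or "wrist"; returns a dict with "color" (384x512x3 uint8, red, green, blue), "z_map" (384x512 float32, m along the optical axis (not along the pixel's ray), 0 where there is no reading), "camera_matrix" (3x3 intrinsics, pixels), "R" (3x3) and "t" (3): a world point X has camera coordinates R X + t; the wrist camera has in their place "tool_from_camera" (4x4, takes a point from camera to tool coordinates, whose origin is the TCP and whose axes are the flange's). Camera axes: x right, y down, z forward; pixel columns grow to the right and rows downward; lengths in m; the calibration is good to about 2 mm. A picture is of the moment at which its call begins: read the wrist's pose just before it.
- robot.hand_in(): hands the job in, once; it reports no verdict.
Trained networks look in the newest picture that a camera, given by its name, has taken for a name from the list of things; names that differ only in an ending like _2 or _b are one class to them, and where a whole thing is asked for, a point or a joint stands for the part that bears it (a point fixed in the world has none). Each returns a list of dicts, best first, with "conf" (0 to 1); they miss things now and then, are a little off and sometimes report something else, mostly with a low value. They report only what shows in the picture. A call takes as long as a camera call. They do not tell look-alikes from the thing itself.
- robot.search_frame(camera, thing): "at" ([column, row] in pixels, amid what is visible of it).
- robot.spot_point(camera, thing): "at" ([column, row] in pixels: a listed point, or the origin of a listed thing).
The state is a dict: "time": time; "q": joint angles; "joint_velocities": joint speeds; "joint_torque": joint torques, N m; "position": TCP position; "tool_rot": TCP orientation; "ft_force": force on the tool from outside, world axes, zero at the start; "moment": the same for the moment, N m; "grip_width": finger opening in m.
Only numpy, scipy, OpenCV 4.12 (cv2) and the standard library are available. Lean on these libraries where they do the work, as an engineer would, in place of code of your own. Each camera call takes 0.05 s, during which the arm holds its last target.

## Working session

There is one attempt and no reset: what is moved stays moved. The work goes in short steps, Python scripts to look and compute and a tool call to move; the robot and the scene stay as the last step left them, time stands still between calls to the robot, and variables do not carry over. Pictures are saved under pics/ and viewed, and the job is handed in when it is done.

Besides the shell and the picture viewer there is one more tool, called after "Call:" as name(argument=value, ...), one argument or row to a line, values as JSON. move_arm: Moves the arm, as the interface text tells. Its arguments: {"type":"object","properties":{"rows":{"type":"array","items":{"type":"number"}},"grip_force":{"type":"number"}},"required":["rows"]}

```bash
mkdir -p pics; ls
cat > h.py <<'E'
import numpy as np, cv2
from rig import robot
def snap(c,fn=None):
    d=robot.camera(c)
    if fn: cv2.imwrite('pics/'+fn,cv2.cvtColor(d['color'],cv2.COLOR_RGB2BGR))
    return d
def cloud(d):
    z=d['z_map'];K=d['camera_matrix'];h,w=z.shape
    u,v=np.meshgrid(np.arange(w),np.arange(h))
    P=np.stack([(u-K[0,2])/K[0,0]*z,(v-K[1,2])/K[1,1]*z,z],-1)
    return (P-d['t'])@d['R']   # R^T (P-t)
def onplane(d,px,h):
    K=d['camera_matrix'];r=d['R'].T@np.linalg.inv(K)@np.array([px[0],px[1],1.])
    c=-d['R'].T@d['t'];return c+r*(h-c[2])/r[2]
E
python3 - <<'E'
from h import *
for c in ['scene','top']:
    d=snap(c,c+'1.png')
    P=cloud(d)
    for t in ['weight_center','stand','balance','landing','search','lane_end','jar_center','tray','carton']:
        for f in (robot.search_frame,robot.spot_point):
            for r in f(c,t)[:4]:
                u,v=[int(round(x)) for x in r['at']]
                print(c,t,f.__name__,np.round(r['at'],1),round(r['conf'],2),np.round(P[min(max(v,0),383),min(max(u,0),511)],4) )
o=robot.get_obs();print(o)
E
```

```text
pics
scene weight_center call [178.4 147.2] 0.64 [ 0.6445 -0.3029  0.0254]
scene weight_center call [185.9 170.2] 0.64 [ 0.6767 -0.1867  0.015 ]
scene weight_center call [148.6 155. ] 0.58 [ 0.7332 -0.3367  0.0087]
scene weight_center call [146.1 155.8] 0.64 [ 0.7438 -0.3357  0.0093]
scene weight_center call [179.7 151.3] 0.49 [ 0.6444 -0.2908  0.0164]
scene weight_center call [185.5 170.4] 0.44 [ 0.6767 -0.1867  0.015 ]
scene stand call [182.5 151.6] 0.72 [ 0.6412 -0.2832  0.0155]
scene stand call [182.5 153.6] 0.63 [ 0.6476 -0.2703  0.0171]
scene balance call [277.7 214.1] 0.57 [0.5977 0.1604 0.054 ]
scene balance call [270.4 211.6] 0.8 [0.6025 0.1346 0.0441]
scene landing call [279.4 211. ] 0.74 [0.5849 0.1484 0.0488]
scene landing call [253.7 183.1] 0.7 [0.5692 0.0171 0.048 ]
scene search call [278.2 213.2] 0.61 [0.5937 0.1554 0.0516]
scene search call [281.  206.4] 0.59 [0.5699 0.1374 0.0504]
scene lane_end call [281.  214.6] 0.72 [0.594  0.1676 0.0542]
scene lane_end call [301.  224.1] 0.76 [0.5907 0.2361 0.0754]
scene jar_center call [222.1 129.8] 0.95 [ 0.4979 -0.2672  0.0583
[... 1882 characters left out ...]
.3806 0.0398]
{'time': 1.9, 'q': array([-1.37047519e+00,  5.27497834e-01,  1.43270732e+00, -6.74186539e-06,
        1.18141724e+00, -1.78493294e-01]), 'joint_velocities': array([ 0.00232484,  0.00093123, -0.00018329, -0.00075644, -0.00210684,
        0.00053261]), 'joint_torque': array([ 1.25167375e-03, -4.39999473e+01, -1.76976854e+01,  6.35687378e-02,
        5.04651410e-02, -1.22021109e-05]), 'position': array([ 0.23115998, -0.5806461 ,  0.22254739]), 'tool_rot': array([ 9.82115774e-01,  1.88278003e-01, -3.28070013e-06, -1.48366121e-05]), 'ft_force': array([ 0.58173271,  0.27653191, -0.64337354]), 'moment': array([-0.02691679,  0.03338863,  0.02295304]), 'grip_width': 0.08690086876202557}
```

View pics/top1.png

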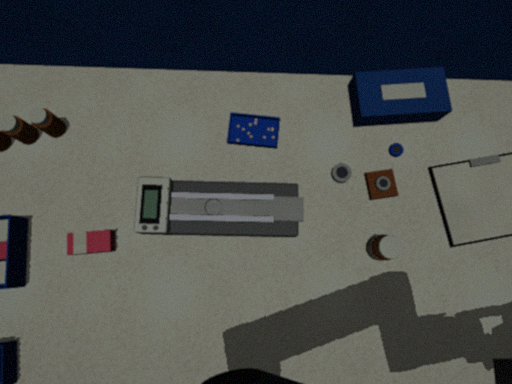

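View pics/scene1.png

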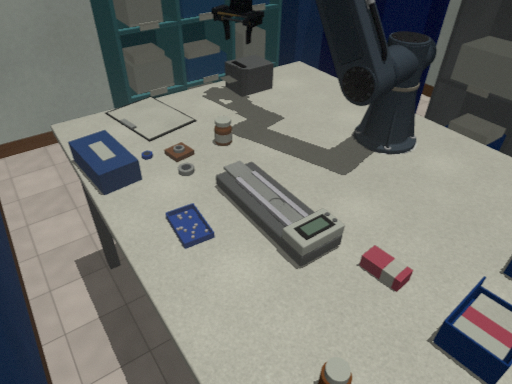

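The top view shows the balance with its screen at left (about 152,204). The rails run along columns 169–273, the open end is at column 273, and a pocket ring shows near (213,207). The weight on its wooden stand is at (382,184). The look-alikes are a larger grey disc at (341,173) and a blue one at (396,149).

Run:
```python
from h import *
d=snap('top')
P=cloud(d);im=d['color']
print('cam',-d['R'].T@d['t'])
# balance: points z 0.035..0.06 region
m=(P[...,2]>0.03)&(P[...,0]>0.48)&(P[...,0]<0.66)&(P[...,1]>-0.13)&(P[...,1]<0.32)
pts=P[m][:,:2].astype(np.float32)
print(m.sum(),cv2.minAreaRect(pts*1000))
m2=m&(P[...,2]>0.062); print('housing',m2.sum(),cv2.minAreaRect(P[m2][:,:2].astype(np.float32)*1000),np.median(P[m2][:,2]))
m3=m&(P[...,2]<0.062);print(np.percentile(P[m3][:,2],[5,25,50,75,95]))
# stand
s=(P[...,2]>0.008)&(P[...,2]<0.05)&(abs(P[...,0]-0.64)<0.06)&(abs(P[...,1]+0.30)<0.06)
s2=cv2.connectedComponents(s.astype(np.uint8))[1]; 
lab=s2[184,382]; s=s2==lab
print('stand',s.sum(),cv2.minAreaRect(P[s][:,:2].astype(np.float32)*1000),np.median(P[s],0))
w=s&(P[...,2]>0.021);print(w.sum(),P[w].mean(0),np.ptp(P[w],axis=0))
b=cv2.resize(im[120:260,120:420],None,fx=2.6,fy=2.6,interpolation=cv2.INTER_CUBIC)
b=np.clip(b.astype(float)*1.8,0,255).astype(np.uint8)
cv2.imwrite('pics/topz.png',b[...,::-1])
```

```text
cam [0.44717482 0.03514199 0.88957889]
8918 ((569.71435546875, 93.72274017333984), (130.57603454589844, 390.3763427734375), 0.10303923487663269)
housing 1871 ((569.2356567382812, 250.98248291015625), (130.2036590576172, 75.85778045654297), 0.08410059660673141) 0.07535660466742496
[0.04055386 0.0428228  0.04700986 0.05197616 0.05576002]
stand 780 ((643.866943359375, -307.8392333984375), (70.70783996582031, 71.43324279785156), 9.259367942810059) [ 0.64206636 -0.30436632  0.01779325]
164 [ 0.6433737  -0.30699748  0.02640625] [0.0426776  0.05182588 0.00909522]
```

View pics/topz.png

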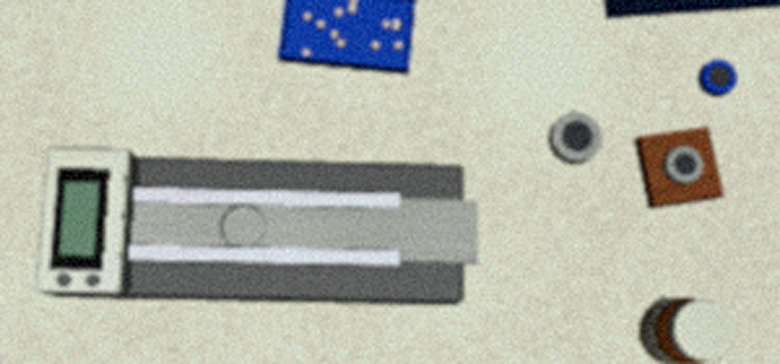

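Call:
move_arm(
  rows=[34,23,-3,0,0,-0.0316,0,34,23,-3,0,0,-0.0316,0,34,23,-3,0,0,-0.0316,0,34,23,-3,0,0,-0.0316,0,34,23,-3,0,0,-0.0316,0,34,23,-3,0,0,-0.0316,0,34,23,-3,0,0,-0.0316,0,34,23,-3,0,0,-0.0316,0,34,23,-3,0,0,-0.0316,0,34,23,-3,0,0,-0.0316,0,34,23,-3,0,0,-0.0316,0,34,22,-3,0,0,-0.0316,0],
)

```text
time: 3.15
position: [0.6405, -0.3044, 0.1864]
tool_rot: [1.0, -0.001, -0.0, -0.0]
ft_force: [-0.8, -0.2, -0.4]
grip_width: 0.0873
```

Call:
move_arm(
  rows=[0,0,0,0,0,0,0,0,0,0,0,0,0,0],
)

```text
time: 3.35
position: [0.6395, -0.3047, 0.186]
tool_rot: [1.0, 0.001, -0.001, 0.0]
ft_force: [-0.8, -0.3, -0.1]
grip_width: 0.0869
```

```bash
cat >> h.py <<'E'
from scipy.spatial.transform import Rotation as Ro
def wrist(fn=None):
    o=robot.get_obs(); d=snap('wrist',fn)
    T=np.eye(4);T[:3,:3]=Ro.from_quat(o['tool_rot']).as_matrix();T[:3,3]=o['position']
    M=T@d['tool_from_camera']
    d['R']=M[:3,:3].T; d['t']=-M[:3,:3].T@M[:3,3]
    return o,d
E
python3 - <<'E'
from h import *
o,d=wrist('w1.png');P=cloud(d)
print(o['time'],o['position'],o['tool_rot'],o['q'],o['ft_force']);print(d['tool_from_camera'])
for r in robot.spot_point('wrist','weight_center')+robot.spot_point('wrist','stand'): print(r, onplane(d,r['at'],0.025))
E
```

```text
3.35 [ 0.63952027 -0.3047011   0.18599744] [ 9.99999333e-01  1.03506004e-03 -5.12980668e-04  1.04674328e-05] [-6.01711173e-01  6.80340368e-01  1.23539313e+00 -6.36163355e-04
  1.22669252e+00  9.67229895e-01] [-0.83642078 -0.28057042 -0.08569655]
[[-9.72935856e-04 -9.67129008e-01 -2.54284360e-01  6.79785561e-02]
 [ 9.99999510e-01 -9.87271254e-04 -7.12458732e-05  5.85013158e-04]
 [-1.82143688e-04 -2.54284305e-01  9.67129495e-01 -1.62145866e-01]
 [ 0.00000000e+00  0.00000000e+00  0.00000000e+00  1.00000000e+00]]
{'at': [252.7, 175.7], 'conf': 0.94} [ 0.63978303 -0.30470669  0.025     ]
{'at': [297.9, 79.0], 'conf': 0.84} [ 0.73327422 -0.34744709  0.025     ]
{'at': [159.2, 144.3], 'conf': 0.79} [ 0.67158417 -0.21160778  0.025     ]
{'at': [258.2, 168.1], 'conf': 0.84} [ 0.64765756 -0.31028155  0.025     ]
```

View pics/w1.png

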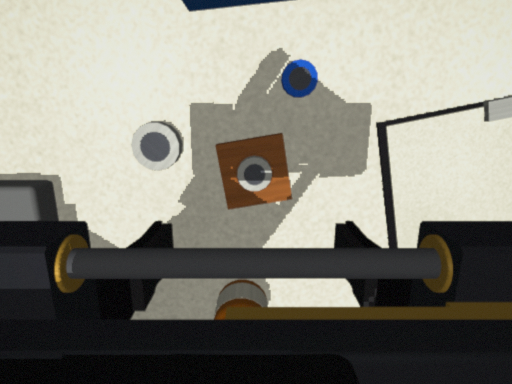

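The wrist view shows the weight on the stand at about (254,173). The larger grey disc is at (157,145) and the blue one at (299,78). The jar is at (242,297).

Run:
```python
from h import *
o,d=wrist();P=cloud(d);im=d['color']
hsv=cv2.cvtColor(im,cv2.COLOR_RGB2HSV)
roi=np.zeros(im.shape[:2],bool);roi[120:220,205:305]=1
low=(hsv[...,1]<110)
# disc: depth-based
z=P[...,2]
w=roi&(z>0.0205)&(z<0.032)
n,l,s,c=cv2.connectedComponentsWithStats(w.astype(np.uint8));i=1+np.argmax(s[1:,4])
w=l==i
cs,_=cv2.findContours(w.astype(np.uint8),cv2.RETR_EXTERNAL,cv2.CHAIN_APPROX_NONE)
(e,r)=cv2.minEnclosingCircle(cs[0]);print('depth',w.sum(),c[i],e,r,np.median(z[w]),P[w].mean(0),onplane(d,c[i],0.025))
st=roi&(z>0.010)
n,l,s,c=cv2.connectedComponentsWithStats(st.astype(np.uint8));i=1+np.argmax(s[1:,4]);st=l==i
rect=cv2.minAreaRect(np.argwhere(st)[:,::-1].astype(np.float32));print('stand',rect,onplane(d,rect[0],0.016),np.median(z[st&~w]))
g=cv2.GaussianBlur(cv2.cvtColor(im,cv2.COLOR_RGB2GRAY),(3,3),0)
# grey (low sat) inside the stand
gr=st&(hsv[...,1]<90)
n,l,s,c=cv2.connectedComponentsWithStats(gr.astype(np.uint8));i=1+np.argmax(s[1:,4])
print('colour',s[i],c[i],onplane(d,c[i],0.025))
print(d['camera_matrix'])
b=cv2.resize(im[120:220,205:305],None,fx=6,fy=6,interpolation=cv2.INTER_CUBIC);cv2.imwrite('pics/w1z.png',b[...,::-1])
```

```text
depth 938 [252.41364606 172.40618337] (252.45706176757812, 172.3941650390625) 17.400266647338867 0.025216925719455566 [ 0.64173268 -0.30631092  0.0251983 ] [ 0.64175462 -0.30631036  0.025     ]
stand ((251.9864959716797, 169.91891479492188), (66.9103775024414, 68.38996887207031), 80.53767395019531) [ 0.64261169 -0.30584567  0.016     ] 0.016128707019836683
colour [235 154  35  36 993] [252.1530715  171.98086606] [ 0.64219664 -0.30604615  0.025     ]
[[322.99285008   0.         253.26351306]
 [  0.         322.99285008 192.19695399]
 [  0.           0.           1.        ]]
```

View pics/w1z.png

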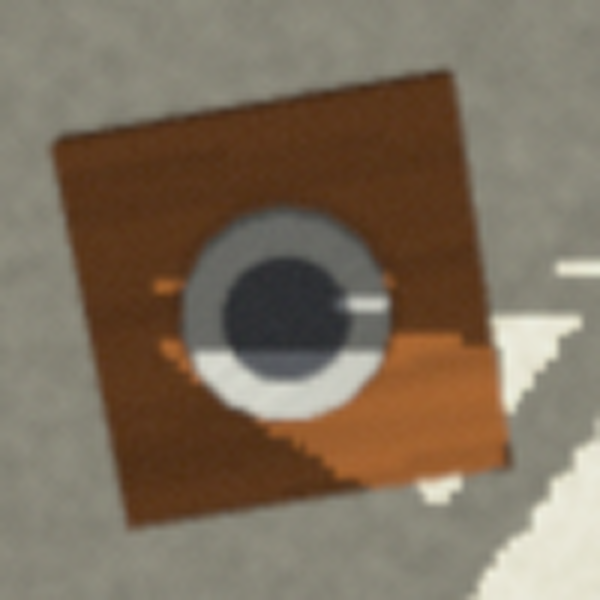

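Call:
move_arm(
  rows=[1.5,-1,-40,0,0,0,0,1,-0.5,-40,0,0,0,0,0,0,-40,0,0,0,0,0,0,-20,0,0,0,0,0,0,-15,0,0,0,0,0,0,-6,0,0,0,0,0,0,0,0,0,0,0,0,0,0,0,0,0,0],
)

```text
time: 4.35
position: [0.6425, -0.3081, 0.0271]
tool_rot: [1.0, -0.0, 0.001, 0.001]
ft_force: [-0.3, -0.1, -0.2]
grip_width: 0.0873
```

Run:
```python
from h import *
o,d=wrist('w2.png');print(o['time'],o['position'],o['tool_rot'],o['ft_force'])
```

```text
4.35 [ 0.64250065 -0.30806947  0.02708397] [ 9.99998952e-01 -3.74804975e-04  1.15454223e-03  7.89588153e-04] [-0.312841   -0.10168779 -0.1639871 ]
```

View pics/w2.png

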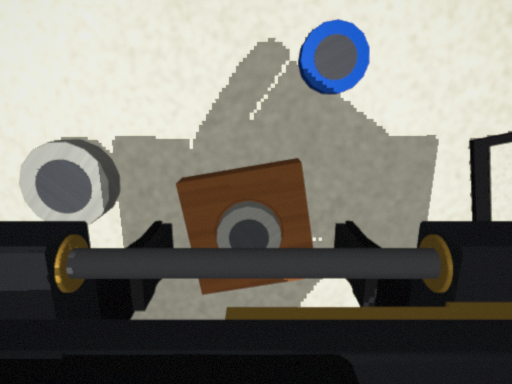

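The weight sits centred between the open fingers at about (249,230). Next I lower the last few millimetres.

Call:
move_arm(
  rows=[0,0,-6,0,0,0,0,0,0,0,0,0,0,0],
)

```text
time: 4.6
position: [0.6416, -0.307, 0.0197]
tool_rot: [1.0, -0.0, 0.0, 0.0]
ft_force: [0.3, 0.5, -0.1]
grip_width: 0.0872
```

Call:
move_arm(
  rows=[0,0,-1,0,0,0,0],
)

```text
time: 4.7
position: [0.6418, -0.3071, 0.0188]
tool_rot: [1.0, -0.0, 0.0, 0.0]
ft_force: [0.6, -0.1, -0.6]
grip_width: 0.0867
```

Call:
move_arm(
  rows=[0,0,0,0,0,0,0],
)

```text
time: 4.8
position: [0.6416, -0.3071, 0.0185]
tool_rot: [1.0, -0.0, -0.0, -0.0]
ft_force: [-0.7, -0.2, 0.2]
grip_width: 0.087
```

Call:
move_arm(
  rows=[0,0,0,0,0,0,0.3,0,0,0,0,0,0,0.5,0,0,0,0,0,0,0.55,0,0,0,0,0,0,0.6,0,0,0,0,0,0,0.7,0,0,0,0,0,0,0.7,0,0,0,0,0,0,0.7,0,0,0,0,0,0,0.7],
  grip_force=20,
)

```text
time: 5.6
position: [0.6416, -0.3066, 0.0185]
tool_rot: [1.0, -0.0, -0.0, -0.001]
ft_force: [0.4, 1.0, 0.9]
grip_width: 0.0351
```

Call:
move_arm(
  rows=[0,0,0,0,0,0,0.7],
)

```text
time: 5.7
position: [0.6416, -0.3066, 0.0185]
tool_rot: [1.0, -0.0, -0.0, -0.0]
ft_force: [-0.8, 2.5, 0.5]
grip_width: 0.0351
```

Call:
move_arm(
  rows=[0,0,4,0,0,0,0.7,0,0,15,0,0,0,0.7,0,0,35,0,0,0,0.7,0,0,35,0,0,0,0.7,0,0,25,0,0,0,0.7,0,0,0,0,0,0,0.7],
)

```text
time: 6.3
position: [0.6448, -0.3096, 0.1391]
tool_rot: [1.0, -0.0, 0.005, 0.004]
ft_force: [-0.2, -0.4, -1.3]
grip_width: 0.0353
```

Run:
```python
from h import *
o,d=wrist('w3.png');print(o['time'],o['position'],o['tool_rot'],o['ft_force'],o['grip_width'])
```

```text
6.3 [ 0.64478128 -0.30956382  0.13909207] [ 9.99982098e-01 -2.12448220e-04  4.83267430e-03  3.52188983e-03] [-0.22179373 -0.37134544 -1.32311545] 0.03528055879461311
```

View pics/w3.png

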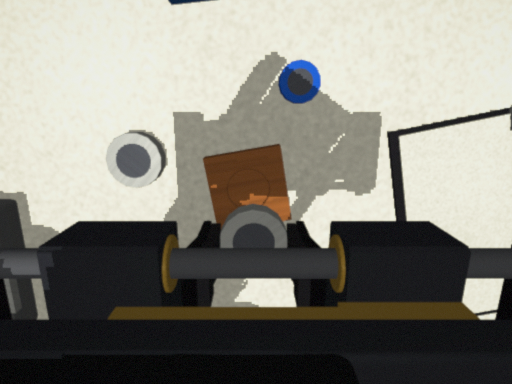

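The weight is held at (253,230), and the empty recess shows behind it. Next is the carry to above the landing.

Call:
move_arm(
  rows=[-7,32,0,0,0,0,0.7,-7,32,0,0,0,0,0.7,-7,32,0,0,0,0,0.7,-7,32,0,0,0,0,0.7,-7,32,0,0,0,0,0.7,-7,32,0,0,0,0,0.7,-7,32,0,0,0,0,0.7,-7,32,0,0,0,0,0.7,-8,32,0,0,0,0,0.7,-8,32,0,0,0,0,0.7,0,0,0,0,0,0,0.7,0,0,0,0,0,0,0.7],
)

```text
time: 7.55
position: [0.5687, 0.0135, 0.1316]
tool_rot: [1.0, 0.001, -0.001, 0.0]
ft_force: [-0.7, 0.2, -0.6]
grip_width: 0.035
```

Run:
```python
from h import *
o,d=wrist('w4.png');print(o['time'],o['position'],Ro.from_quat(o['tool_rot']).as_matrix().round(4),o['ft_force'],o['grip_width'])
for t in ['landing','search','lane_end']:
    for r in robot.spot_point('wrist',t): print(t,r,onplane(d,r['at'],0.05))
P=cloud(d);np.savez('w4.npz',P=P,c=d['color'],R=d['R'],t=d['t'],K=d['camera_matrix'])
```

```text
7.55 [0.5687488  0.01346165 0.13158217] [[ 1.0e+00  1.5e-03 -2.0e-03]
 [ 1.5e-03 -1.0e+00 -2.0e-04]
 [-2.0e-03  2.0e-04 -1.0e+00]] [-0.66691417  0.20148284 -0.59353673] 0.03499090251189865
search {'at': [98.0, 199.9], 'conf': 0.8} [0.56617143 0.13477015 0.05      ]
lane_end {'at': [243.7, 197.4], 'conf': 0.16} [0.56826118 0.02037713 0.05      ]
```

View pics/w4.png

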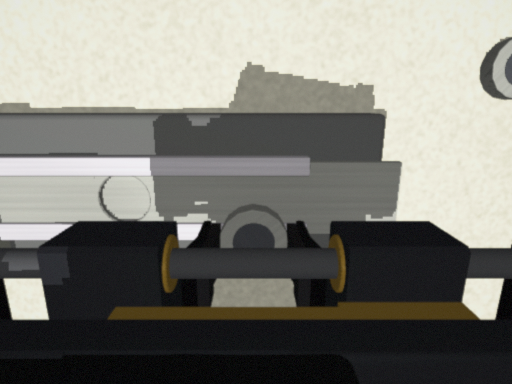

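The lane shows its upper rail along row 166 (ending at column 309), its lower rail along row 231, and the pocket ring at (126,196). The weight is held over the landing.

Run:
```python
from h import *
z=np.load('w4.npz');im=z['c'];d=dict(R=z['R'],t=z['t'],camera_matrix=z['K'])
g=cv2.GaussianBlur(cv2.cvtColor(im,cv2.COLOR_RGB2GRAY),(1,3),0).astype(float)
gy=np.gradient(g,axis=0)
def edge(cols,r0,r1,sign,h):
    out=[]
    for c in cols:
        a=sign*gy[r0:r1,c];k=a.argmax()
        if a[k]<6 or k==0 or k==len(a)-1: continue
        s=0.5*(a[k-1]-a[k+1])/(a[k-1]-2*a[k]+a[k+1])
        out.append(onplane(d,(c,r0+k+s),h))
    out=np.array(out)
    for _ in range(3):
        p=np.polyfit(out[:,1],out[:,0],1);e=out[:,0]-np.polyval(p,out[:,1]);out=out[abs(e)<max(2*np.std(e),3e-4)]
    print(len(out),'x at y=.0185: %.4f'%np.polyval(p,.0185),'x at .11: %.4f'%np.polyval(p,.11),'slope deg %.2f'%np.degrees(np.arctan(p[0])),'sd %.5f'%e.std())
    return p
ci=list(range(3,300,3))
print('body far edge');edge(list(range(200,380,3)),105,125,-1,0.044)
print('rail1 outer');edge(ci,148,166,1,0.054)
print('rail1 inner');edge(ci,168,185,-1,0.054)
print('rail2 inner');edge(list(range(3,60,2))+list(range(62,190,3)),218,230,1,0.054)
print('rail2 outer');edge(list(range(3,90,2)),230,246,-1,0.054)
# rail1 end
gx=np.gradient(cv2.GaussianBlur(g,(3,1),0),axis=1)
for r in (162,165,168,171): k=295+np.argmin(gx[r,295:322]);print('rail end',onplane(d,(k,r),0.054))
# pocket ring
b=np.clip(im[150:245,60:320].astype(float)*1.3,0,255).astype(np.uint8)
cv2.imwrite('pics/w4z.png',cv2.resize(b,None,fx=3,fy=3,interpolation=cv2.INTER_CUBIC)[...,::-1])
for c in (103,126,149): print('pocket',c,onplane(d,(c,196),0.05))
```

```text
body far edge
58 x at y=.0185: 0.6342 x at .11: 0.6364 slope deg 1.37 sd 0.00105
rail1 outer
98 x at y=.0185: 0.6008 x at .11: 0.6006 slope deg -0.12 sd 0.00010
rail1 inner
95 x at y=.0185: 0.5871 x at .11: 0.5871 slope deg 0.02 sd 0.00004
rail2 inner
36 x at y=.0185: 0.5476 x at .11: 0.5475 slope deg -0.02 sd 0.00005
rail2 outer
25 x at y=.0185: 0.5403 x at .11: 0.5372 slope deg -1.93 sd 0.00072
rail end [ 0.59695659 -0.02883965  0.054     ]
rail end [ 0.59468313 -0.02894142  0.054     ]
rail end [ 0.59239868 -0.02904369  0.054     ]
rail end [ 0.59010318 -0.02914645  0.054     ]
pocket 103 [0.56935067 0.13046864 0.05      ]
pocket 126 [0.56935867 0.11247325 0.05      ]
pocket 149 [0.56936666 0.09447693 0.05      ]
```

View pics/w4z.png

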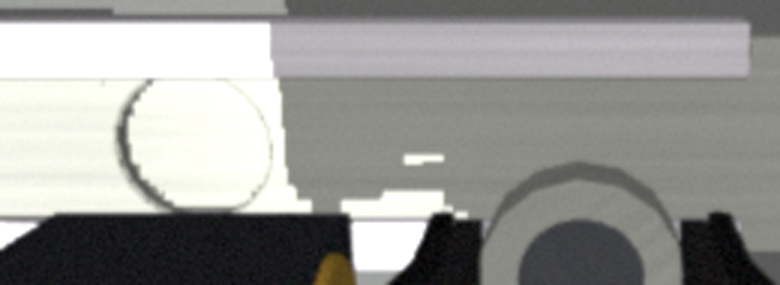

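Call:
move_arm(
  rows=[-1,2,-35,0,0,0,0.7,0,2,-25,0,0,0,0.7,0,2,-5,0,0,0,0.7,0,0,0,0,0,0,0.7,0,0,0,0,0,0,0.7],
)

```text
time: 8.25
position: [0.5697, 0.0183, 0.0684]
tool_rot: [1.0, -0.0, 0.001, 0.0]
ft_force: [-0.8, -0.3, -0.8]
grip_width: 0.0351
```

Run:
```python
from h import *
o,d=wrist('w5.png');print(o['time'],o['position'],Ro.from_quat(o['tool_rot']).as_matrix().round(4),o['ft_force'],o['grip_width'])
P=cloud(d);im=d['color'];np.savez('w5.npz',P=P,c=im,R=d['R'],t=d['t'],K=d['camera_matrix'])
b=im[140:270,120:380]
cv2.imwrite('pics/w5z.png',cv2.resize(b,None,fx=3,fy=3,interpolation=cv2.INTER_CUBIC)[...,::-1])
```

```text
8.25 [0.56973328 0.01826185 0.06840937] [[ 1.e+00 -1.e-03  2.e-03]
 [-1.e-03 -1.e+00 -4.e-04]
 [ 2.e-03  4.e-04 -1.e+00]] [-0.84395845 -0.30606401 -0.78979483] 0.03514518546163436
```

View pics/w5z.png

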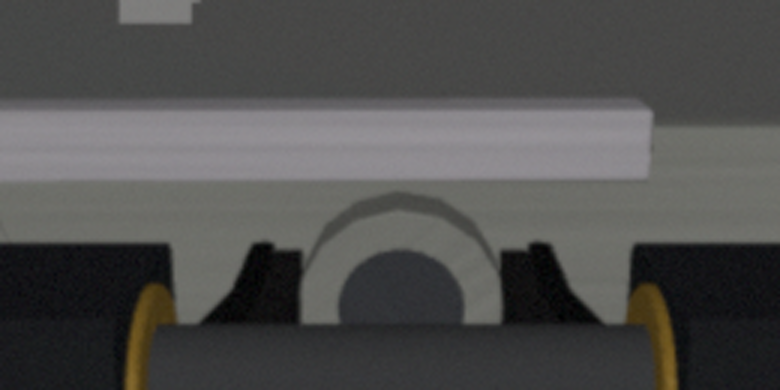

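Call:
move_arm(
  rows=[0,0,0,0,0,0,0.7,0,0,0,0,0,0,0.7],
)

```text
time: 8.5
position: [0.5693, 0.0187, 0.0686]
tool_rot: [1.0, -0.0, 0.001, 0.0]
ft_force: [-0.1, 0.1, -0.7]
grip_width: 0.035
```

Run:
```python
from h import *
o,d=wrist('w6.png');print(o['time'],o['position'],Ro.from_quat(o['tool_rot']).as_matrix().round(4),o['ft_force'],o['grip_width'])
im=d['color'];g=cv2.cvtColor(im,cv2.COLOR_RGB2GRAY).astype(float)
tz=o['position'][2]
seg=g[175:230,245:262].mean(1);print(seg.round(0).tolist())
gy=np.gradient(cv2.GaussianBlur(g,(1,3),0),axis=0)
def ed(cols,r0,r1,s):
    rs=[]
    for c in cols:
        a=s*gy[r0:r1,c];k=a[1:-1].argmax()+1
        rs.append(r0+k+0.5*(a[k-1]-a[k+1])/(a[k-1]-2*a[k]+a[k+1]))
    return np.median(rs)
r1=ed(range(180,330),192,206,-1); print('rail inner row',r1,onplane(d,(253,r1),.054))
r0=ed(range(180,330),170,182,1); print('rail outer row',r0,onplane(d,(253,r0),.054))
mid=range(250,258)
rb=ed(mid,202,208,-1);rt=ed(mid,207,215,1)
for dz in (-6.5,-5.5,-4.5):
    zb=tz+dz/1000
    b=onplane(d,(254,rb),zb);t=onplane(d,(254,rt),zb+.012)
    print('bottom',rb,b,'top',rt,t)
```

```text
8.5 [0.56933496 0.0186667  0.06857345] [[ 1.e+00 -5.e-04  2.e-03]
 [-5.e-04 -1.e+00 -3.e-04]
 [ 2.e-03  3.e-04 -1.e+00]] [-0.11157396  0.09991629 -0.74762132] 0.03495992311205991
[109.0, 128.0, 136.0, 137.0, 136.0, 136.0, 139.0, 142.0, 144.0, 145.0, 145.0, 144.0, 141.0, 137.0, 137.0, 138.0, 140.0, 141.0, 141.0, 141.0, 141.0, 140.0, 139.0, 136.0, 121.0, 108.0, 107.0, 107.0, 103.0, 91.0, 78.0, 73.0, 73.0, 73.0, 76.0, 87.0, 102.0, 108.0, 107.0, 107.0, 107.0, 107.0, 107.0, 107.0, 107.0, 107.0, 106.0, 102.0, 86.0, 61.0, 51.0, 50.0, 50.0, 50.0, 49.0]
rail inner row 198.9356862745098 [0.58690531 0.01823222 0.054     ]
rail outer row 175.3125 [0.6006089  0.01820986 0.054     ]
bottom 203.62619300106044 [0.58653431 0.01768554 0.06207345] top 209.73814814814816 [0.58687774 0.01771792 0.07407345]
bottom 203.62619300106044 [0.58683327 0.01768801 0.06307345] top 209.73814814814816 [0.58719739 0.01772037 0.07507345]
bottom 203.62619300106044 [0.58713223 0.01769048 0.06407345] top 209.73814814814816 [0.58751703 0.01772282 0.07607345]
```

Call:
move_arm(
  rows=[-1,0,-4,0,0,0,0.7,-0.6,0,-3,0,0,0,0.7,0,0,0,0,0,0,0.7,0,0,0,0,0,0,0.7],
)

```text
time: 8.95
position: [0.5668, 0.0189, 0.0603]
tool_rot: [1.0, -0.0, -0.0, -0.0]
ft_force: [0.5, -0.2, -1.4]
grip_width: 0.035
```

Call:
move_arm(
  rows=[0,0,-1,0,0,0,0.7,0,0,0,0,0,0,0.7],
)

```text
time: 9.15
position: [0.5671, 0.0188, 0.0595]
tool_rot: [1.0, -0.0, -0.0, -0.0]
ft_force: [-0.5, -0.3, -0.4]
grip_width: 0.0349
```

```bash
cat > m.py <<'E'
from h import *
import sys
o,d=wrist(sys.argv[1]);print(o['time'],o['position'],Ro.from_quat(o['tool_rot']).as_matrix().round(4)[:2,2],o['ft_force'],o['grip_width'])
im=d['color'];tz=o['position'][2]
cv2.imwrite('pics/z'+sys.argv[1],cv2.resize(im[140:270,120:380],None,fx=3,fy=3,interpolation=cv2.INTER_CUBIC)[...,::-1])
E
python3 m.py w7.png
```

```text
9.15 [0.56706715 0.01882963 0.05945586] [-0.0001  0.    ] [-0.50228328 -0.25436838 -0.41371783] 0.03487748128419632
```

View pics/zw7.png

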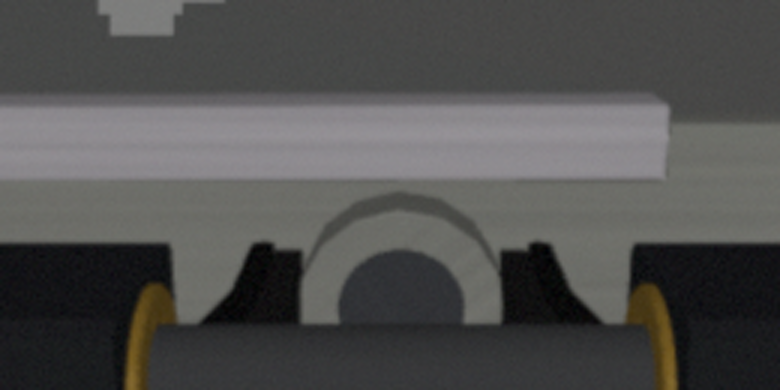

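```bash
cat >> m.py <<'E'
g=cv2.cvtColor(im,cv2.COLOR_RGB2GRAY).astype(float)
gy=np.gradient(cv2.GaussianBlur(g,(1,3),0),axis=0)
def ed(cols,r0,r1,s):
    rs=[]
    for c in cols:
        a=s*gy[r0:r1,c];k=a[1:-1].argmax()+1
        rs.append(r0+k+0.5*(a[k-1]-a[k+1])/(a[k-1]-2*a[k]+a[k+1]))
    return np.median(rs)
r1=ed(range(180,330),192,206,-1);r0=ed(range(180,330),168,182,1)
print('rail inner',r1,onplane(d,(253,r1),.054)[0],'outer',r0,onplane(d,(253,r0),.054)[0])
mid=range(250,258);rb=ed(mid,202,208,-1);rt=ed(mid,207,215,1)
for dz in (-6.5,-5.5,-4.5):
    zb=tz+dz/1000
    print('disc +x edge by bottom',rb,onplane(d,(254,rb),zb)[0],'top',rt,onplane(d,(254,rt),zb+.012)[0])
z=cloud(d)[...,2]
print('z disc top',np.median(z[214:221,248:260]),'rail top',np.median(z[180:194,200:300]),'floor',np.median(z[201:206,190:215]), np.median(z[200:204,275:330]))
E
python3 m.py w8.png
```

```text
9.2 [0.56707842 0.01886267 0.05951214] [ 0. -0.] [ 0.0309421   0.45329853 -1.51598129] 0.03450511108319634
rail inner 198.97619047619048 0.5871933546875802 outer 174.6772435897436 0.6005625181593326
disc +x edge by bottom 203.64804964539007 0.5842634496114557 top 209.80260148656373 0.5846095537172654
disc +x edge by bottom 203.64804964539007 0.5845646308800939 top 209.80260148656373 0.5849315975893782
disc +x edge by bottom 203.64804964539007 0.5848658121487322 top 209.80260148656373 0.5852536414614911
z disc top 0.06618796282497645 rail top 0.05409664307517041 floor 0.05004056355222311 0.050165094710034316
```

Call:
move_arm(
  rows=[1,0,0.3,0,0,0,0.7,0,0,0,0,0,0,0.7,0,0,0,0,0,0,0.7],
)

```text
time: 9.55
position: [0.5682, 0.0188, 0.0599]
tool_rot: [1.0, -0.0, 0.0, 0.0]
ft_force: [-0.5, -0.1, -1.6]
grip_width: 0.035
```

```bash
python3 m.py w9.png
```

```text
9.55 [0.56815542 0.01882185 0.05990917] [ 0.0002 -0.    ] [-0.4686879  -0.08048934 -1.60438466] 0.034961765044972476
rail inner 200.8563286163522 0.5870978772632951 outer 176.42857142857142 0.6006092616762919
disc +x edge by bottom 202.67894736842106 0.5858913965227854 top 209.75401069518716 0.585710334323249
disc +x edge by bottom 202.67894736842106 0.5861891078692774 top 209.75401069518716 0.5860320057838845
disc +x edge by bottom 202.67894736842106 0.5864868192157693 top 209.75401069518716 0.58635367724452
z disc top 0.06655476346233706 rail top 0.05407825565797646 floor 0.050375654441482176 0.052206970845711825
```

Call:
move_arm(
  rows=[-0.2,0,-0.8,0,0,0,0.7,0,0,-0.8,0,0,0,0.7],
)

```text
time: 9.8
position: [0.5678, 0.0189, 0.0582]
tool_rot: [1.0, -0.0, -0.0, -0.0]
ft_force: [0.4, -0.4, -0.9]
grip_width: 0.0349
```

Call:
move_arm(
  rows=[0,0,-0.7,0,0,0,0.7,0,0,0,0,0,0,0.7],
)

```text
time: 10.0
position: [0.5677, 0.0189, 0.0574]
tool_rot: [1.0, -0.0, -0.0, -0.0]
ft_force: [0.2, -0.4, -0.7]
grip_width: 0.0349
```

Call:
move_arm(
  rows=[0,0,-0.7,0,0,0,0.7,0,0,0,0,0,0,0.7],
)

```text
time: 10.2
position: [0.5678, 0.0189, 0.0567]
tool_rot: [1.0, -0.0, -0.0, -0.0]
ft_force: [-1.1, 0.3, -1.0]
grip_width: 0.0351
```

```bash
python3 m.py w10.png
```

```text
10.2 [0.56778268 0.01885457 0.05674953] [-0.0002  0.    ] [-1.13682377  0.31457699 -1.00176057] 0.035065694301863896
rail inner 201.87437437437438 0.5870836373465533 outer 177.14956140350876 0.6005216971506779
disc +x edge by bottom 202.72456896551722 0.5854923252818761 top 209.81019925700775 0.5853120903555922
disc +x edge by bottom 202.72456896551722 0.5857906213800785 top 209.81019925700775 0.5856343902528359
disc +x edge by bottom 202.72456896551722 0.586088917478281 top 209.81019925700775 0.5859566901500797
z disc top 0.0633222099988617 rail top 0.05404357568612278 floor 0.050527154112540634 0.053723436759327906
```

View pics/zw10.png

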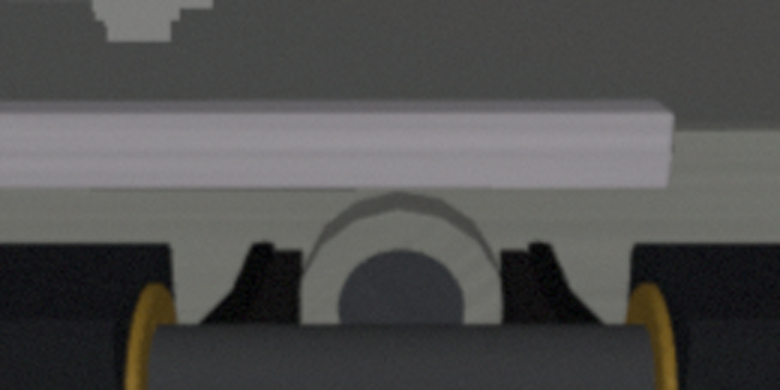

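The disc (front edge about (400,195) in the zoom) is between the rails, its bottom about 1 mm above the floor, with no contact force.

Call:
move_arm(
  rows=[0,0,-0.6,0,0,0,0.7,0,0,0,0,0,0,0.7],
)

```text
time: 10.45
position: [0.5678, 0.0189, 0.0562]
tool_rot: [1.0, -0.0, -0.0, -0.0]
ft_force: [-0.3, -0.7, -1.4]
grip_width: 0.0349
```

Call:
move_arm(
  rows=[0,0,-0.4,0,0,0,0.7,0,0,0,0,0,0,0.7],
)

```text
time: 10.65
position: [0.5678, 0.0188, 0.0558]
tool_rot: [1.0, -0.0, -0.0, -0.0]
ft_force: [-1.1, -0.3, -0.7]
grip_width: 0.0347
```

Call:
move_arm(
  rows=[0,0,-0.3,0,0,0,0.7,0,0,0,0,0,0,0.7],
)

```text
time: 10.85
position: [0.5678, 0.0188, 0.0555]
tool_rot: [1.0, -0.0, -0.0, -0.0]
ft_force: [-0.7, -0.8, -0.7]
grip_width: 0.0349
```

Call:
move_arm(
  rows=[0,0,0,0,0,0,0.52,0,0,0,0,0,0,0.52,0,0,0,0,0,0,0.52],
)

```text
time: 11.15
position: [0.568, 0.0188, 0.0557]
tool_rot: [1.0, -0.0, 0.0, 0.0]
ft_force: [-0.1, 0.0, 0.3]
grip_width: 0.0415
```

```bash
python3 m.py w11.png
```

```text
11.15 [0.56801812 0.01880637 0.05570468] [ 0.0004 -0.0001] [-0.13544149  0.03091701  0.34609704] 0.041476702668241675
rail inner 202.9638605442177 0.5870243001427912 outer 178.0283422459893 0.6005118148763459
disc +x edge by bottom 203.27142857142857 0.5854176354055578 top 209.94453004622497 0.5854688736926157
disc +x edge by bottom 203.27142857142857 0.5857171122511051 top 209.94453004622497 0.5857909609576637
disc +x edge by bottom 203.27142857142857 0.5860165890966523 top 209.94453004622497 0.5861130482227118
z disc top 0.06208257207211508 rail top 0.0540878254109112 floor 0.05330662811500036 0.05403656154733964
```

View pics/zw11.png

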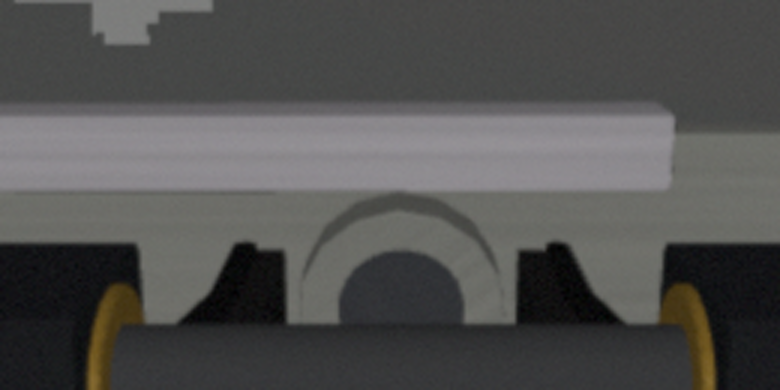

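The weight is down: disc top z 0.062, in the middle of the lane, with the fingers clear on both sides. I'll check the pocket's depth map from the earlier picture, then lower the tips.

Run:
```python
import numpy as np
z=np.load('w4.npz');P=z['P']
for c in range(70,175,4): print(c, P[192:200,c].mean(0).round(4))
m=(P[...,2]<0.0475)&(P[...,2]>0.04)&(abs(P[...,0]-.5675)<.018)&(P[...,1]>.04)&(P[...,1]<.2)
q=P[m];print(m.sum(),q.mean(0),q.min(0),q.max(0))
```

```text
70 [0.5697 0.1562 0.05  ]
74 [0.5698 0.1531 0.0501]
78 [0.5698 0.1498 0.0502]
82 [0.5697 0.1469 0.0499]
86 [0.5697 0.1438 0.0499]
90 [0.5698 0.1405 0.0501]
94 [0.5697 0.1375 0.0499]
98 [0.5698 0.1342 0.0503]
102 [0.5683 0.1337 0.0449]
106 [0.5684 0.1304 0.045 ]
110 [0.5685 0.1271 0.0453]
114 [0.5685 0.1238 0.0455]
118 [0.5685 0.1207 0.0454]
122 [0.5685 0.1176 0.0453]
126 [0.5685 0.1144 0.0453]
130 [0.5685 0.1111 0.0454]
134 [0.5685 0.108  0.0453]
138 [0.5684 0.1049 0.045 ]
142 [0.5684 0.1017 0.045 ]
146 [0.5683 0.0986 0.0448]
150 [0.5699 0.0935 0.0506]
154 [0.5697 0.0906 0.0497]
158 [0.5699 0.0872 0.0505]
162 [0.5697 0.0844 0.0497]
166 [0.5698 0.0812 0.05  ]
170 [0.5697 0.0781 0.0498]
174 [0.5697 0.075  0.0496]
1748 [0.56684606 0.11535936 0.04516468] [0.54953808 0.09597371 0.04270134] [0.58458573 0.1341464  0.04748722]
```

Call:
move_arm(
  rows=[0,0,-1.5,0,0,0,0.52,0,0,-1.5,0,0,0,0.52,0,0,0,0,0,0,0.52],
)

```text
time: 11.5
position: [0.5677, 0.0189, 0.0523]
tool_rot: [1.0, -0.0, -0.0, -0.0]
ft_force: [-0.1, -0.0, 0.8]
grip_width: 0.0416
```

Call:
move_arm(
  rows=[0,1,0,0,0,0,0.52,0,1,0,0,0,0,0.52,0,1,0,0,0,0,0.52,0,2,0,0,0,0,0.52,0,2,0,0,0,0,0.52,0,2.5,0,0,0,0,0.52,0,2.5,0,0,0,0,0.52,0,2.5,0,0,0,0,0.52,0,2.5,0,0,0,0,0.52,0,2.5,0,0,0,0,0.52,0,2.5,0,0,0,0,0.52,0,2,0,0,0,0,0.52],
)

```text
time: 12.7
position: [0.5678, 0.0431, 0.0525]
tool_rot: [1.0, -0.0, -0.0, 0.0]
ft_force: [-0.6, -1.3, 0.5]
grip_width: 0.0414
```

```bash
python3 m.py w12.png
```

```text
12.7 [0.56783542 0.0430935  0.05253401] [-0. -0.] [-0.56150399 -1.26022657  0.47408889] 0.04143221973023712
rail inner 204.16666666666666 0.5871395061579577 outer 179.06879648411086 0.6004770385651748
disc +x edge by bottom 204.95524118738405 0.5842761181951835 top 212.14552760307475 0.5841142208286314
disc +x edge by bottom 204.95524118738405 0.5845817598139429 top 212.14552760307475 0.5844443101501446
disc +x edge by bottom 204.95524118738405 0.5848874014327023 top 212.14552760307475 0.584774399471658
z disc top 0.061985500407771135 rail top 0.05403325587106669 floor 0.05403264206339003 0.054125132390462294
```

View pics/w12.png

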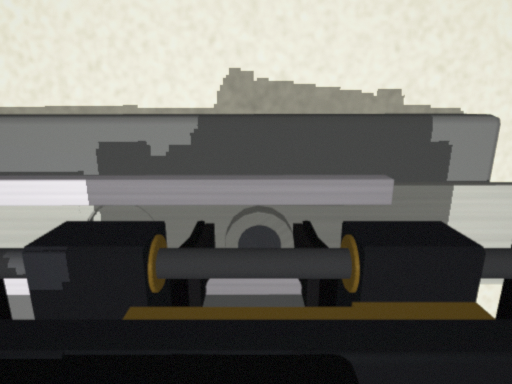

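The weight is sliding, at column 258 and touching the trailing finger. It stays flat, with its top at z 0.062. The pocket's edge shows at left, about (95,212). I'll carry on to a TCP y of about 0.108.

Call:
move_arm(
  rows=[0,2.5,0,0,0,0,0.52,0,2.5,0,0,0,0,0.52,0,2.5,0,0,0,0,0.52,0,2.5,0,0,0,0,0.52,0,2.5,0,0,0,0,0.52,0,2.5,0,0,0,0,0.52,0,2.5,0,0,0,0,0.52,0,2.5,0,0,0,0,0.52,0,2.5,0,0,0,0,0.52,0,2.5,0,0,0,0,0.52,0,2.5,0,0,0,0,0.52,0,2,0,0,0,0,0.52],
)

```text
time: 13.95
position: [0.5679, 0.0726, 0.0526]
tool_rot: [1.0, -0.0, 0.0, -0.0]
ft_force: [-0.6, -0.0, 1.0]
grip_width: 0.0418
```

Call:
move_arm(
  rows=[0,2.5,0,0,0,0,0.52,0,2.5,0,0,0,0,0.52,0,2.5,0,0,0,0,0.52,0,2.5,0,0,0,0,0.52,0,2.5,0,0,0,0,0.52,0,2.5,0,0,0,0,0.52,0,2.5,0,0,0,0,0.52,0,2.5,0,0,0,0,0.52,0,2.5,0,0,0,0,0.52,0,2,0,0,0,0,0.52,0,1,0,0,0,0,0.52,0,0,0,0,0,0,0.52],
)

```text
time: 15.15
position: [0.5678, 0.0981, 0.0525]
tool_rot: [1.0, -0.0, -0.0, -0.0]
ft_force: [-0.3, -0.6, -0.5]
grip_width: 0.0421
```

```bash
python3 m.py w13.png
```

```text
15.15 [0.56779472 0.09812234 0.05253555] [-0.      0.0002] [-0.28400324 -0.56702219 -0.52807359] 0.04211177196716509
rail inner 204.20892169448013 0.5870754916254444 outer 179.15450928381964 0.6003914409806806
disc +x edge by bottom 205.14497354497354 0.5841272842224862 top 212.1514778325123 0.5840704136865889
disc +x edge by bottom 205.14497354497354 0.5844335711163106 top 212.1514778325123 0.5844005272834133
disc +x edge by bottom 205.14497354497354 0.584739858010135 top 212.1514778325123 0.5847306408802377
z disc top 0.061996942459902726 rail top 0.05403569497958206 floor 0.05404679352597062 0.05403088448532679
```

View pics/w13.png

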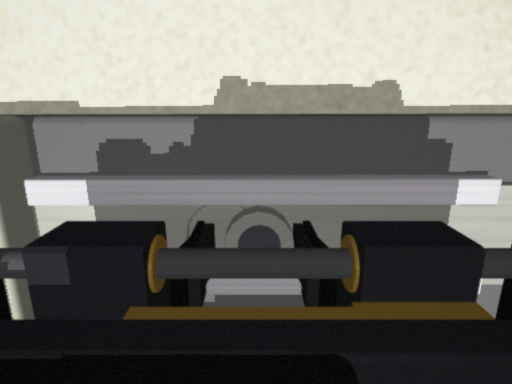

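The weight's leading side is now over the pocket's near edge (ring around column 215), still at sliding height. From here I go at 1 mm per row.

Call:
move_arm(
  rows=[0,1,0,0,0,0,0.52,0,1,0,0,0,0,0.52,0,1,0,0,0,0,0.52,0,1,0,0,0,0,0.52,0,1,0,0,0,0,0.52,0,1,0,0,0,0,0.52,0,1,0,0,0,0,0.52,0,1,0,0,0,0,0.52,0,1,0,0,0,0,0.52,0,1,0,0,0,0,0.52],
)

```text
time: 16.2
position: [0.5679, 0.1079, 0.0526]
tool_rot: [1.0, -0.0, 0.0, 0.0]
ft_force: [-0.8, -1.6, 0.4]
grip_width: 0.0417
```

Call:
move_arm(
  rows=[0,1,0,0,0,0,0.52,0,1,0,0,0,0,0.52,0,1,0,0,0,0,0.52],
)

```text
time: 16.5
position: [0.5679, 0.1109, 0.0526]
tool_rot: [1.0, -0.0, 0.0, 0.0]
ft_force: [0.0, -1.4, 0.7]
grip_width: 0.0415
```

```bash
python3 m.py w14.png
```

```text
16.5 [0.56792158 0.11089122 0.05260126] [ 0.0002 -0.0001] [ 0.03607103 -1.41607744  0.71263318] 0.04148121084449733
rail inner 204.42861142217245 0.5870616883015263 outer 179.22638146167557 0.6004646126344411
disc +x edge by bottom 205.1465744400527 0.5842533788461542 top 212.13315789473683 0.5842047889274123
disc +x edge by bottom 205.1465744400527 0.5845594552623754 top 212.13315789473683 0.5845346209994629
disc +x edge by bottom 205.1465744400527 0.5848655316785967 top 212.13315789473683 0.5848644530715135
z disc top 0.0619420889935549 rail top 0.05403735109795077 floor 0.054211878705930965 0.05405825131855953
```

View pics/w14.png

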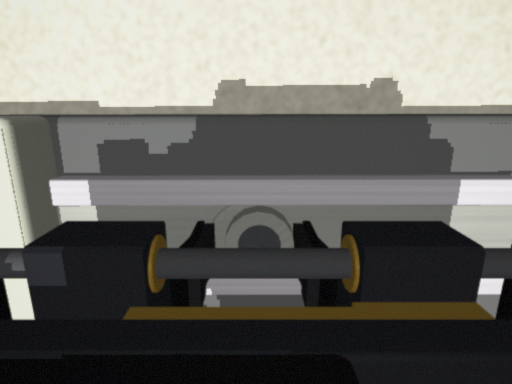

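The ring, at about columns 214–295, is nearly concentric with the weight at (258,245), which hasn't dropped yet. I'll make short calls and watch the force.

Call:
move_arm(
  rows=[0,0.7,0,0,0,0,0.52,0,0.7,0,0,0,0,0.52],
)

```text
time: 16.75
position: [0.5679, 0.1122, 0.0526]
tool_rot: [1.0, -0.0, 0.0, 0.0]
ft_force: [0.1, -0.8, 1.0]
grip_width: 0.0417
```

Call:
move_arm(
  rows=[0,0.7,0,0,0,0,0.52,0,0.7,0,0,0,0,0.52],
)

```text
time: 16.95
position: [0.5677, 0.1138, 0.0525]
tool_rot: [1.0, -0.0, -0.0, -0.0]
ft_force: [0.4, -0.5, -0.6]
grip_width: 0.0418
```

```bash
python3 m.py w15.png
```

```text
16.95 [0.56771271 0.11383145 0.05245919] [-0.0003  0.0003] [ 0.44957177 -0.47264048 -0.61076762] 0.04184205559694133
rail inner 204.0175925925926 0.5871222204520151 outer 179.1 0.6003567882022369
disc +x edge by bottom 204.57656920875075 0.5843688683320007 top 211.32509157509156 0.5844334828269107
disc +x edge by bottom 204.57656920875075 0.5846734958602686 top 211.32509157509156 0.5847610368013954
disc +x edge by bottom 204.57656920875075 0.5849781233885366 top 211.32509157509156 0.58508859077588
z disc top 0.06046650299901109 rail top 0.05405272234919803 floor 0.05387375980842875 0.054148470734554366
```

```bash
python3 m.py w16.png
```

```text
17.0 [0.56766513 0.11390902 0.05242311] [-0.0004  0.0003] [-0.65341123  0.42804203 -0.76769832] 0.04219301244403651
rail inner 203.9624883504194 0.5871160025978196 outer 179.0729483282675 0.6003319138523485
disc +x edge by bottom 204.43032094594594 0.5844045030076391 top 211.2782939189189 0.584411848163757
disc +x edge by bottom 204.43032094594594 0.5847087242889835 top 211.2782939189189 0.5847393312318343
disc +x edge by bottom 204.43032094594594 0.5850129455703278 top 211.2782939189189 0.5850668142999116
z disc top 0.060244362488432235 rail top 0.05409333635554536 floor 0.05392487974711779 0.054119023268018186
```

View pics/zw16.png

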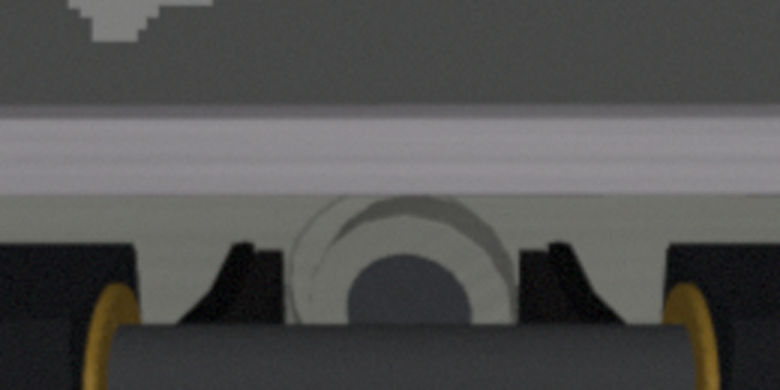

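The disc is tipping in, leading (left) side lower. I'll continue gently.

Call:
move_arm(
  rows=[0,0.5,0,0,0,0,0.52,0,0.5,0,0,0,0,0.52],
)

```text
time: 17.25
position: [0.5677, 0.1147, 0.0525]
tool_rot: [1.0, -0.0, -0.0, -0.0]
ft_force: [0.9, -0.1, 0.4]
grip_width: 0.0422
```

Call:
move_arm(
  rows=[0,0.5,0,0,0,0,0.52,0,0,0,0,0,0,0.52],
)

```text
time: 17.45
position: [0.5678, 0.1152, 0.0525]
tool_rot: [1.0, -0.0, -0.0, -0.0]
ft_force: [0.4, -0.1, -0.1]
grip_width: 0.0414
```

```bash
python3 m.py w17.png
```

```text
17.45 [0.56778068 0.11523343 0.05252807] [-0.0001  0.0001] [ 0.36177547 -0.13970316 -0.06182151] 0.04144603303187985
rail inner 204.21428571428572 0.5870614291796464 outer 179.16333333333333 0.600375179548033
disc +x edge by bottom 204.7778846153846 0.5843222954841595 top 210.91 0.5847217410606902
disc +x edge by bottom 204.7778846153846 0.5846274367885076 top 210.91 0.5850477090268118
disc +x edge by bottom 204.7778846153846 0.5849325780928557 top 210.91 0.5853736769929335
z disc top 0.059604501666156565 rail top 0.05406471530352165 floor 0.0541318562877414 0.054108808445395354
```

View pics/zw17.png

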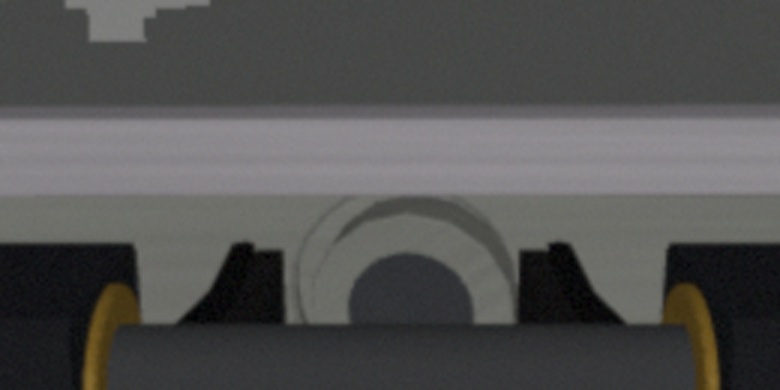

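Call:
move_arm(
  rows=[0,0.5,0,0,0,0,0.52,0,0.5,0,0,0,0,0.52],
)

```text
time: 17.7
position: [0.5679, 0.1161, 0.0526]
tool_rot: [1.0, -0.0, 0.0, 0.0]
ft_force: [0.5, -0.6, -0.2]
grip_width: 0.0415
```

Call:
move_arm(
  rows=[0,0.5,0,0,0,0,0.52,0,0,0,0,0,0,0.52],
)

```text
time: 17.9
position: [0.5679, 0.1167, 0.0526]
tool_rot: [1.0, -0.0, 0.0, 0.0]
ft_force: [-1.1, -0.4, 0.3]
grip_width: 0.0419
```

```bash
python3 m.py w18.png
```

```text
17.9 [0.56791371 0.11665098 0.05259132] [ 0.0001 -0.    ] [-1.12391102 -0.40837815  0.25667811] 0.041906113301958835
rail inner 204.86754385964912 0.5868187295484731 outer 179.27003205128204 0.600436472724353
disc +x edge by bottom 204.8167644334671 0.5844334473445386 top 209.7718253968254 0.5854599077779579
disc +x edge by bottom 204.8167644334671 0.584738447991712 top 209.7718253968254 0.5857817195181273
disc +x edge by bottom 204.8167644334671 0.5850434486388854 top 209.7718253968254 0.5861035312582966
z disc top 0.0572273918952044 rail top 0.05402237864361767 floor 0.05408392019714741 0.05423118887862653
```

View pics/zw18.png

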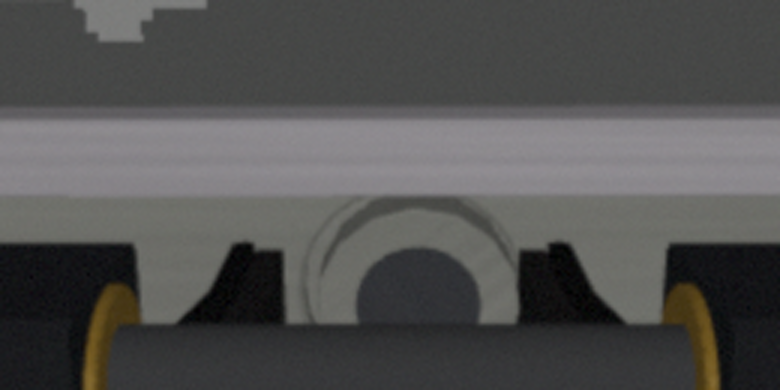

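The weight has dropped: its top is at z 0.0572 and it lies concentric in the ring. I'll back off, open a little and lift straight up.

Call:
move_arm(
  rows=[0,-1,0,0,0,0,0.5,0,-1,0,0,0,0,0.42,0,0,0,0,0,0,0.4,0,0,0,0,0,0,0.4,0,0,10,0,0,0,0.4,0,0,25,0,0,0,0.4,0,0,35,0,0,0,0.4,-10,-20,35,0,0,0,0.4,-20,-20,20,0,0,0,0.4,-20,-20,0,0,0,0,0.4,-10,-20,0,0,0,0,0.4,0,0,0,0,0,0,0.4],
)

```text
time: 19.15
position: [0.5065, 0.0332, 0.1785]
tool_rot: [1.0, -0.001, -0.0, 0.0]
ft_force: [0.2, 0.2, 0.1]
grip_width: 0.0521
```

Call:
move_arm(
  rows=[0,0,0,0,0,0,0.4,0,0,0,0,0,0,0.4,0,0,0,0,0,0,0.4],
)

```text
time: 19.45
position: [0.5085, 0.0353, 0.1775]
tool_rot: [1.0, 0.0, 0.0, -0.0]
ft_force: [-0.5, 0.3, -0.4]
grip_width: 0.0523
```

Run:
```python
from h import *
o,d=wrist('w20.png');print(o['time'],o['position'],o['ft_force'],o['grip_width'])
P=cloud(d)
m=(P[...,2]>0.0553)&(P[...,2]<0.0605)&(abs(P[...,0]-.5675)<.019)&(P[...,1]>.04)&(P[...,1]<.2)
n,l,s,c=cv2.connectedComponentsWithStats(m.astype(np.uint8));i=1+np.argmax(s[1:,4]);q=P[l==i]
print(s[i],q.mean(0),np.ptp(q,axis=0))
A=np.c_[q[:,:2]-q[:,:2].mean(0),np.ones(len(q))];k=np.linalg.lstsq(A,q[:,2],rcond=None)[0];print('tilt',k)
```

```text
19.45 [0.50846793 0.03532767 0.17752914] [-0.53424828  0.31505595 -0.4363196 ] 0.052253756905451046
[ 142   97   42   43 1385] [0.56752099 0.11258326 0.05714803] [0.0350546  0.03506892 0.00418866]
tilt [2.28925999e-03 7.58623080e-05 5.71480261e-02]
```

View pics/w20.png

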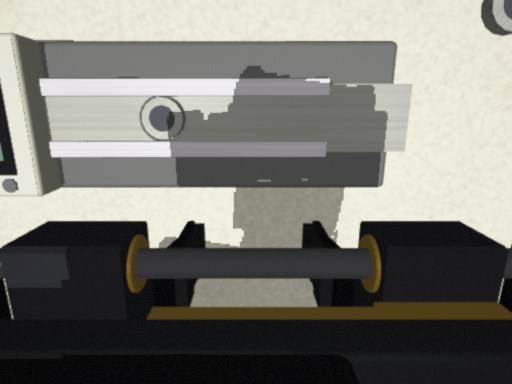

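The weight lies in the pocket at (162,118), flat with tilt about 0.002, and its top is at 0.0571 (home is 0.057). The gripper is well clear of everything, so I'm handing in.

```bash
python3 -c "
from rig import robot
print(robot.hand_in())"
```

```text
the job is handed in; nothing more can be done
None
```

The weight is lying flat and fully home in the pocket, and I handed the job in at about 19.5 s of the 59 s allowed; no verdict is reported.

- **What I did:** I took the weight off its stand and set it down between the rails at about x = -80 mm. I then slid it along the lane floor with the loosely open fingers until it tipped and dropped into the pocket at about x = +13 mm. After that I backed off, lifted clear and moved away.
- **Last checks:**
  - The weight's top is at z = 0.0571 m, against 0.057 m when home.
  - Its tilt is about 0.002 rad.
  - It is about on the lane's centre line.
  - The wrist force readings stayed within about 3 N, most of that sensor noise. They were taken only at the end of each move.
  - The gripper ended about 12 cm above the balance, touching nothing.
- **Doubtful points:** Near the rails the TCP drifted by about 1 mm. The measured rail spacing came out at 39.5 mm instead of 38.5 mm. I corrected the position before setting the weight down. I took no final picture of the jar, tray and carton, but the arm stayed well clear of them.

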